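Answer the fossil-dig quiz

TASK

Answer the dig quiz by pointing: hold the fingertips still two or three centimetres above the triangular tooth cast on the cork board for about two seconds, then in the same way above the hollow of the plaster block that it was dug from (the one with the triangular hollow), then press the round quiz buzzer fully down and let it go. Point at no other cast or block, travel high between them, and touch nothing but the buzzer: the casts and blocks are fragile and, like everything else, stay where they lie.

Things in the scene. Friction and masses are not known exactly. Their poses are not given: they have to be found in the camera images.
- tooth: plaster cast, loose, lying on the cork board (8 mm thick): a tooth, a flat three-sided (equilateral) plate, sides 47 mm, 13 mm thick; origin at the middle of the triangle. Origin: centre of its underside, on the board. z up.
- coil: plaster cast, loose, lying on the cork board (8 mm thick): a coiled shell, a round disc 48 mm across and 14 mm high with a spiral ridge. Origin: centre of its underside, on the board. z up.
- bone: plaster cast, loose, lying on the cork board (8 mm thick): a bone, a bar 68 mm long (along its x), 32 mm wide at its knobbed ends and 18 mm high. Origin: centre of its underside, on the board. z up.
- lump: plaster cast, loose, lying on the cork board (8 mm thick): a shapeless lump, 36 x 30 mm and 26 mm high. Origin: centre of its underside, on the board. z up.
- block_tri: plaster block, 90 (x) x 76 (y) x 50 mm high, loose, standing among its two fellows to the robot's right; in the middle of its top face a hollow 14 mm deep, triangular, 50 mm from base to apex and 50 mm along the base. Origin: centre of the underside, so the middle of the hollow's mouth is 50 mm straight above it. z up.
- block_round: plaster block, 90 (x) x 76 (y) x 50 mm high, loose, standing among its two fellows to the robot's right; in the middle of its top face a hollow 14 mm deep, round, 50 mm across. Origin: centre of the underside, so the middle of the hollow's mouth is 50 mm straight above it. z up.
- block_long: plaster block, 90 (x) x 76 (y) x 50 mm high, loose, standing among its two fellows to the robot's right; in the middle of its top face a hollow 14 mm deep, a straight slot 70 x 20 mm. Origin: centre of the underside, so the middle of the hollow's mouth is 50 mm straight above it. z up.
- buzzer_top (a point): middle of the top of the quiz buzzer's white round push cap (56 mm across) in a grey housing fixed to the table beyond the casts and blocks; it moves down with the cap. At rest the top is about 22 mm above the table. Other things lie about (brush, scraper, cup, jar, goggles, bowl): none within 200 mm of the casts, the blocks or the buzzer is taller than 90 mm
- buzzer (a joint): travel of the buzzer's cap in m: 0 released, 0.006 fully down (about 5 N, straight down); a spring returns it
There are look-alikes about, which are no part of the job. What is shaped like the lump but green, turquoise or yellow is not meant.

How it is judged:
On the way, in this order (a step that is already met when the one before it is completed fails the run):
1. the fingertips point at the tooth cast: within 22 mm of its middle seen from above, no more than 45 mm over it, for 1.5 s (horizontal distance between the grasp point and tooth below 0.022 m and z of the grasp point in the frame of tooth between 0.028 and 0.077 m), for 1.5 s.
2. the fingertips point at the block with the triangular hollow: within 25 mm of the hollow's middle seen from above, no more than 45 mm over the block, for 1.5 s (horizontal distance between the grasp point and block_tri below 0.025 m and z of the grasp point in the frame of block_tri between 0.065 and 0.114 m), for 1.5 s.
3. the buzzer is pressed down by at least 4.5 mm (value of joint buzzer above 0.0045 m), for 0.05 s.
At the end, for the whole second after the job is handed in: The buzzer is released (less than 1.5 mm down); every cast and block lies at rest within 6 mm of where it started (value of joint buzzer below 0.0015 m and distance of each of tooth, coil, bone, lump, block_tri, block_round, block_long from where it was at the start of the episode below 0.006 m and linear speed of each of tooth, coil, bone, lump, block_tri, block_round, block_long below 0.02 m/s); the robot touches nothing.
It fails at once if a cast or block is touched (contact force between any of the fingers, the arm and tooth above 0.3 N or contact force between any of the fingers, the arm and coil above 0.3 N or contact force between any of the fingers, the arm and bone above 0.3 N or contact force between any of the fingers, the arm and lump above 0.3 N or contact force between any of the fingers, the arm and block_tri above 0.3 N or contact force between any of the fingers, the arm and block_round above 0.3 N or contact force between any of the fingers, the arm and block_long above 0.3 N).
It fails at once if a cast or block is shifted by more than 6 mm, lifted or carried (distance of any of tooth, coil, bone, lump, block_tri, block_round, block_long from where it was at the start of the episode above 0.006 m).
It fails at once if the fingertips point at another cast or block: within 20 mm of its middle seen from above and less than about 40 mm over it ((horizontal distance between the grasp point and coil below 0.02 m and z of the grasp point in the frame of coil below 0.072 m) or (horizontal distance between the grasp point and bone below 0.02 m and z of the grasp point in the frame of bone below 0.076 m) or (horizontal distance between the grasp point and lump below 0.02 m and z of the grasp point in the frame of lump below 0.084 m) or (horizontal distance between the grasp point and block_round below 0.02 m and z of the grasp point in the frame of block_round below 0.109 m) or (horizontal distance between the grasp point and block_long below 0.02 m and z of the grasp point in the frame of block_long below 0.109 m)).
It fails at once if the robot touches anything away from the buzzer (more than 60 mm from it seen from above) (horizontal distance between the grasp point and buzzer_top above 0.06 m and contact force between any of the fingers, the arm and anything else above 0.3 N).
It also fails if it takes over 58 s, if anything falls off the work surface, if the arm or the gripper's body presses on something with over 40 N, if the wrist force passes 120 N, or if a joint passes its speed limit or range.

ROBOT

A 6-joint arm with a two-finger parallel gripper is mounted at the origin on the work surface. World frame = base frame: x ahead of the robot, y to its left, z up, the work surface at z = 0. Lengths are in m, angles in rad, forces in N, time in s.
With the tool pointing down it reaches from about 0.3 to 1 m from the base axis. Payload 5.1 kg.
Tool frame: the origin (TCP) lies on the centre line of the jaws, within the pads' length; the fingertips stand 11 mm ahead of it and the grasp point (between the pads) lies 8 mm behind it; z points along the fingers, y is the line along which they close (so a half turn about z gives the same grasp; the last joint's range is limited). The gripper opens to 95 mm and grips with 3 to 60 N. Pads are 20 mm wide; open, the fingers measure 119 mm over their backs; the gripper's body (75 mm by 180 mm) begins 59 mm behind the grasp point.
Start: joints at [-1.388, 0.124, 1.65, -0, 1.367, -0.083], TCP at [0.171, -0.627, 0.226] pointing down, gripper open.
Joint ranges: [-2.61, 2.61], [-1.02, 2.33], [0.03, 2.71], [-1.35, 4.49], [0.32, 2.68], [-2.91, 2.91]. Speed limits (rad/s): [2.57, 2.57, 3.14, 3.14, 3.14, 3.14].

INTERFACE

Orientations are given as a unit quaternion [w, x, y, z].
In Python, from station import ctrl gives the robot as it stands.
- The arm moves only by the tool apply_moves, never from a script. Its argument "moves" is one flat list of numbers, 5 for each row, row after row: the gripper command: -1 is fully open, 1 is shut, values between are in proportion, then the shift along the tool's x, y, z in units of 25 mm (1.0 is 25 mm), then the turn about the tool's z in units of 5 degrees (1.0 is 5 degrees). In form: [hand, x, y, z, spin, hand, x, y, z, spin, ...]. A call has 1 to 5 rows; each row is the pose to reach, as a shift and turn from the pose commanded when the call began, along the tool's axes at that moment; what a row does not reach only later rows make up. A row lasts 1/12 s, in which the tool goes at most 41.7 mm and 7.16 degrees, less where a joint would pass 70% of its speed; a pose out of reach is approached as far as the arm can. A call with a gripper value outside its range is refused whole. The fingers move at their own pace and stop on an object; the grip force is fixed at half the most. Time passes only in rows, so rows that repeat a pose let the fingers close. It gives the time, the measured TCP pose, the force, the opening and the grip force at its end, in the units of the state.
- ctrl.read_state(): the state, without advancing time (a new reading comes with each control period).
- ctrl.grab_frame(name): name is "scene" or "top" or "wrist"; returns a dict with "image" (384x512x3 uint8, red, green, blue), "fx", "fy", "cx", "cy" (pixels), "R" (3x3) and "t" (3): a world point X has camera coordinates R X + t. Camera axes: x right, y down, z forward; pixel columns grow to the right and rows downward; lengths in m; the calibration is good to about 2 mm. A picture is of the moment at which its call begins. There is no depth.
- ctrl.close_job(): hands the job in; it is judged then, once.
Trained networks look in a picture, given as the dict that the camera call returned (one of the last four; its "shot" number tells which), for a name from the list of things; names that differ only in an ending like _2 or _b are one class to them, and where a whole thing is asked for, a point or a joint stands for the part that bears it (a point fixed in the world has none). Each returns a list of dicts, best first, with "score" (0 to 1); they miss things now and then, are a little off and sometimes report something else, mostly with a low value. They report only what shows in the picture. A call takes as long as a camera call. They do not tell look-alikes from the thing itself.
- ctrl.find_in(name, picture): "point" ([x, y, z] in m, in world coordinates, good to about 4 mm: the middle of the surface that is visible of it).
- ctrl.spot_point(name, picture): "point" ([x, y, z] in m, in world coordinates, good to about 4 mm: a listed point, or the origin of a listed thing).
The state is a dict: "clock": time; "joint_pos": joint angles; "qvel": joint speeds; "joint_efforts": joint torques, N m; "tcp_pos": TCP position; "tcp_rot": TCP orientation; "ft_force": force on the tool from outside, world axes, zero at the start; "wrist_torque": the same for the moment, N m; "grip_width": finger opening in m; "finger_force": force on a finger pad.
Only numpy, scipy, OpenCV 4.12 (cv2) and the standard library are available. Lean on these libraries where they do the work, as an engineer would, in place of code of your own. Each camera call takes 0.05 s, during which the arm holds its last target. There are 200 camera calls.

## Working session

There is one attempt and no reset: what is moved stays moved. The work goes in short steps, Python scripts to look and compute and a tool call to move; the robot and the scene stay as the last step left them, time stands still between calls to the robot, and variables do not carry over. Pictures are saved under pics/ and viewed, at most 10 in all, crops included, and the job is handed in when it is done.

Besides the shell and the picture viewer there is one more tool, called after "Emit:" as a command line: name --argument value ..., lists and objects as JSON in quotes. apply_moves: Moves the arm, as the interface text tells. Its arguments: {"type":"object","properties":{"moves":{"type":"array"}},"required":["moves"]}

```bash
mkdir -p pics; python3 - <<'E'
from station import ctrl
import cv2
for n in ("top","scene"):
    p=ctrl.grab_frame(n); cv2.imwrite(f"pics/{n}1.png",cv2.resize(p["image"][:,:,::-1],(800,600),interpolation=cv2.INTER_CUBIC))
    for k in ["tooth","coil","bone","lump","block_tri","block_round","block_long","buzzer_top"]:
        for d in ctrl.spot_point(k,p)[:3]:
            X=p["R"]@d["point"]+p["t"]
            print(n,k,[round(float(v),3) for v in d["point"]],round(d["score"],2),"px800",round((p["fx"]*X[0]/X[2]+p["cx"])*1.5625),round((p["fy"]*X[1]/X[2]+p["cy"])*1.5625))
s=ctrl.read_state();print(s["clock"],s["tcp_pos"],s["tcp_rot"])
E
```

```text
top tooth [0.499, 0.303, 0.008] 0.71 px800 233 313
top tooth [0.504, 0.222, 0.008] 0.67 px800 281 311
top coil [0.489, -0.099, 0.0] 0.55 px800 470 326
top coil [0.522, 0.142, 0.008] 0.5 px800 329 302
top bone [0.498, 0.306, 0.004] 0.52 px800 231 314
top lump [0.513, 0.045, 0.009] 0.74 px800 386 309
top lump [0.605, -0.066, -0.001] 0.74 px800 452 259
top lump [0.682, -0.061, 0.001] 0.71 px800 450 216
top block_tri [0.526, -0.351, 0.001] 0.96 px800 619 308
top block_tri [0.521, -0.228, 0.0] 0.53 px800 546 309
top block_round [0.519, -0.232, -0.002] 0.92 px800 548 311
top block_long [0.493, -0.098, 0.001] 0.6 px800 470 323
top buzzer_top [0.673, 0.043, 0.022] 0.86 px800 390 216
top buzzer_top [0.507, 0.22, 0.004] 0.57 px800 283 310
scene tooth [0.495, 0.3, 0.01] 0.67 px800 494 202
scene tooth [0.508, 0.221, 0.007] 0.62 px800 478 232
scene tooth [0.523, -0.357, 0.003] 0.33 px800 256 523
scene coil [0.523, 0.136, 0.011] 0.52 px800 460 266
scene bone [0.497, 0.304, 0.009] 0.66 px800 496 201
scene lump [0.68, -0.059, -0.003] 0.68 px800 485 410
scene lump [0.604, -0.067, 0.005] 0.64 px800 436 384
scene lump [0.513, 0.045, 0.004] 0.56 px800 426 303
scene block_tri [0.526, -0.356, 0.001] 0.71 px800 259 524
scene block_round [0.522, -0.229, 0.002] 0.88 px800 321 442
scene block_long [0.494, -0.099, -0.002] 0.81 px800 362 364
scene buzzer_top [0.67, 0.042, 0.019] 0.63 px800 514 348
0.9 [ 0.17070923 -0.6271694   0.225688  ] [ 1.80029322e-05  9.91183282e-01  1.32497926e-01 -4.45874421e-06]
```

View pics/top1.png

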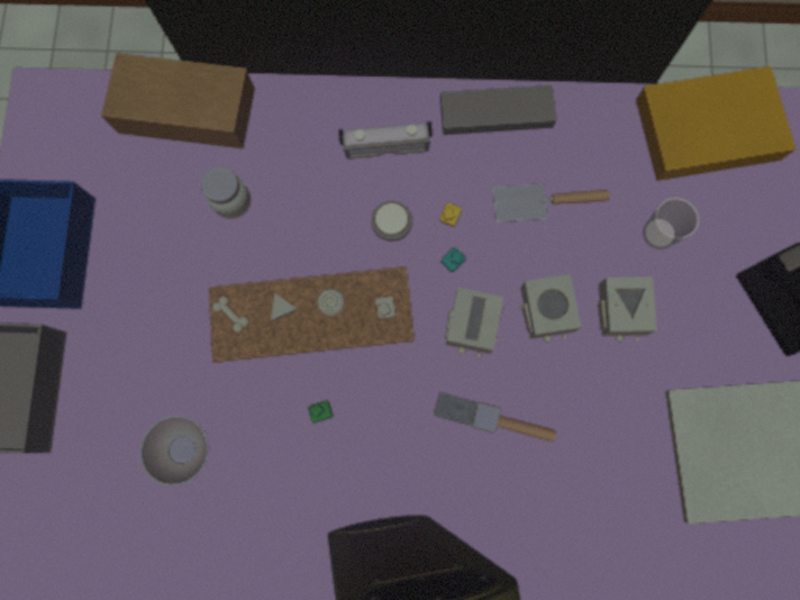

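```bash
python3 - <<'E'
import cv2
a=cv2.imread("pics/top1.png")
c1=cv2.resize(a[270:350,205:425],(800,291),interpolation=cv2.INTER_CUBIC)
c2=cv2.resize(a[270:350,440:660],(800,291),interpolation=cv2.INTER_CUBIC)
cv2.imwrite("pics/crop1.png",cv2.vconcat([c1,c2]))
E
```

```text
(no output)
```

View pics/crop1.png

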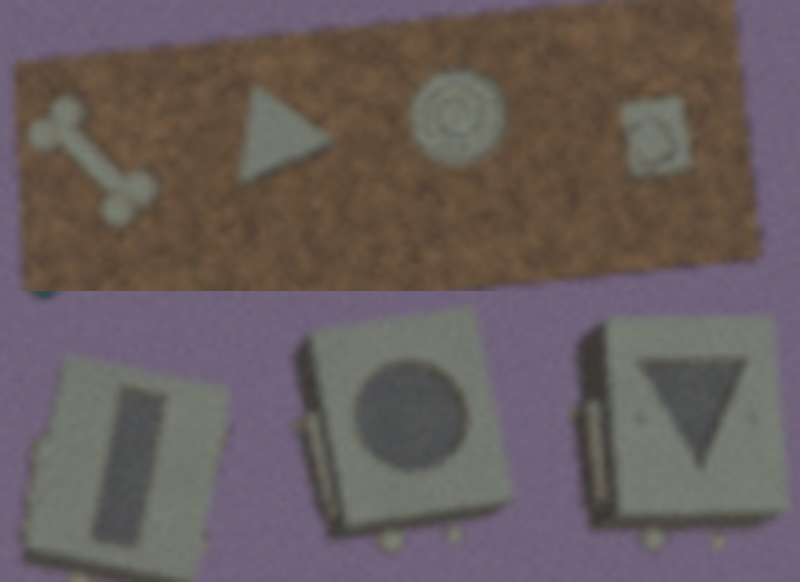

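View pics/scene1.png

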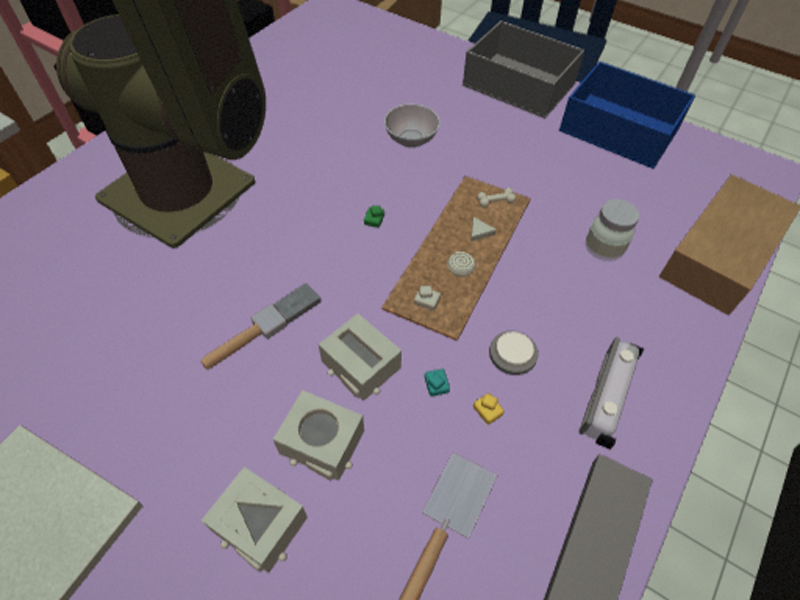

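The top picture shows the triangular tooth at (281,308), block_tri at (630,303) and the buzzer at (391,220).
- **Tooth:** the other casts are the bone (230,314), the coil (330,302) and the lump (386,307). The tooth is the only triangle.
- **Block:** block_round is at (552,305) and block_long at (477,320). The crop shows the rightmost block has the triangular hollow.
- **Buzzer:** the instrument with two knobs at (385,138) is not it. The single round cap is the buzzer.

Targets are the tooth at (0.507, 0.222), the block at (0.525, -0.354) and the buzzer at (0.671, 0.043).

Emit:
apply_moves --moves '[1,0.9,-1.2,0,0,1,1.8,-2.4,0,0,1,2.7,-3.6,0,0,1,3.6,-4.8,0,0,1,4.5,-6,0,0]'

```text
clock: 1.32
tcp_pos: [0.2402, -0.4513, 0.2256]
tcp_rot: [0.0, 0.991, 0.132, 0.0]
ft_force: [0.8, 0.4, 0.9]
grip_width: 0.067
finger_force: 0.0
```

Emit:
apply_moves --moves '[1,0.9,-1.2,0,0,1,1.8,-2.4,0,0,1,2.7,-3.6,0,0,1,3.6,-4.8,0,0,1,4.5,-6,0,0]'

```text
clock: 1.73
tcp_pos: [0.3092, -0.277, 0.2258]
tcp_rot: [0.0, 0.991, 0.132, 0.0]
ft_force: [0.5, -0.5, -0.3]
grip_width: 0.0338
finger_force: 0.0
```

Emit:
apply_moves --moves '[1,0.9,-1.2,0,0,1,1.8,-2.4,0,0,1,2.7,-3.6,0,0,1,3.6,-4.8,0,0,1,4.5,-6,0,0]'

```text
clock: 2.15
tcp_pos: [0.3784, -0.1026, 0.2261]
tcp_rot: [0.0, 0.991, 0.132, 0.001]
ft_force: [0.5, -0.3, -0.1]
grip_width: 0.0024
finger_force: 0.0
```

Emit:
apply_moves --moves '[1,0.9,-1.2,0,0,1,1.8,-2.4,0,0,1,2.7,-3.6,0,0,1,3.6,-4.8,0,0,1,4.5,-6,0,0]'

```text
clock: 2.57
tcp_pos: [0.4476, 0.072, 0.2261]
tcp_rot: [0.0, 0.991, 0.133, 0.001]
ft_force: [0.8, -1.0, -0.1]
grip_width: 0.0005
finger_force: 0.0
```

Emit:
apply_moves --moves '[1,0.9,-1.2,0,0,1,1.8,-2.4,0,0,1,2.7,-3.6,0,0,1,3.4,-4.5,0,0,1,3.8,-5.1,0,0]'

```text
clock: 2.98
tcp_pos: [0.5061, 0.2207, 0.2256]
tcp_rot: [-0.0, 0.991, 0.134, 0.0]
ft_force: [-0.5, -0.4, -0.7]
grip_width: 0.0005
finger_force: 0.0
```

Emit:
apply_moves --moves '[1,0,0,0.5,0,1,0,0,1,0,1,0,0,1.5,0,1,0,0,2,0,1,0,0,2,0]'

```text
clock: 3.4
tcp_pos: [0.503, 0.2161, 0.1711]
tcp_rot: [0.001, 0.991, 0.132, -0.003]
ft_force: [0.1, -0.5, 0.2]
grip_width: 0.0007
finger_force: 0.0
```

```bash
python3 - <<'E'
from station import ctrl
import cv2,numpy as np
p=ctrl.grab_frame("wrist"); im=np.ascontiguousarray(p["image"][:,:,::-1])
s=ctrl.read_state();print(s["clock"],s["tcp_pos"])
for k in ["tooth","coil","bone"]:
    for d in ctrl.spot_point(k,p)[:2]: print(k,np.round(d["point"],4),round(d["score"],2))
X=p["R"]@np.array([s["tcp_pos"][0],s["tcp_pos"][1],0.021])+p["t"]
u=(int(p["fx"]*X[0]/X[2]+p["cx"]),int(p["fy"]*X[1]/X[2]+p["cy"]));print(u)
cv2.drawMarker(im,u,(0,0,255),0,14);cv2.imwrite("pics/w1.png",im)
E
```

```text
3.45 [0.50380309 0.21646249 0.172809  ]
tooth [0.5113 0.2221 0.0068] 0.88
coil [0.5198 0.1379 0.0087] 0.82
bone [0.4931 0.3024 0.0052] 0.58
(257, 173)
```

View pics/w1.png

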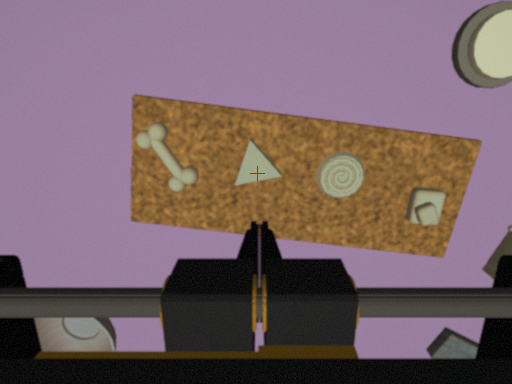

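The wrist picture shows the tooth at (257,166), with the point under the TCP at (257,173), a few millimetres off. I'll settle, then descend.

Emit:
apply_moves --moves '[1,0,0,0,0,1,0,0,0,0,1,0,0,0,0,1,0,0,0,0,1,0,0,0,0]'

```text
clock: 4.02
tcp_pos: [0.5056, 0.218, 0.1759]
tcp_rot: [-0.0, 0.991, 0.133, 0.0]
ft_force: [1.2, -0.1, 0.1]
grip_width: 0.0007
finger_force: 0.0
```

Emit:
apply_moves --moves '[1,0,0,0.6,0,1,0,0,1.2,0,1,0,0,1.8,0,1,0,0,2.4,0,1,0,0,3,0]'

```text
clock: 4.43
tcp_pos: [0.5055, 0.218, 0.1001]
tcp_rot: [-0.0, 0.991, 0.133, 0.0]
ft_force: [0.7, 0.0, -0.0]
grip_width: 0.0002
finger_force: 0.0
```

Emit:
apply_moves --moves '[1,0,0,0,0,1,0,0,0,0,1,0,0,0,0,1,0,0,0,0,1,0,0,0,0]'

```text
clock: 4.85
tcp_pos: [0.5064, 0.2182, 0.1021]
tcp_rot: [-0.0, 0.991, 0.133, 0.001]
ft_force: [0.3, -0.7, 0.5]
grip_width: 0.0006
finger_force: 0.0
```

Emit:
apply_moves --moves '[1,0.1,0,0.4,0,1,0.2,-0.1,0.8,0,1,0.2,-0.1,1.2,0,1,0.2,-0.1,1.5,0,1,0.2,-0.1,1.8,0]'

```text
clock: 5.27
tcp_pos: [0.5088, 0.2215, 0.0538]
tcp_rot: [0.0, 0.991, 0.133, -0.001]
ft_force: [0.6, 0.4, -0.0]
grip_width: 0.0003
finger_force: 0.0
```

Emit:
apply_moves --moves '[1,0,0,0,0,1,0,0,0,0,1,0,0,0,0,1,0,0,0,0,1,0,0,0,0]'

```text
clock: 5.68
tcp_pos: [0.5101, 0.2218, 0.0564]
tcp_rot: [-0.0, 0.991, 0.133, 0.001]
ft_force: [0.2, -0.6, 0.5]
grip_width: 0.0007
finger_force: 0.0
```

Emit:
apply_moves --moves '[1,0,0,0,0,1,0,0,0,0,1,0,0,0,0,1,0,0,0,0,1,0,0,0,0]'

```text
clock: 6.1
tcp_pos: [0.5096, 0.2217, 0.0557]
tcp_rot: [-0.0, 0.991, 0.133, 0.0]
ft_force: [-0.3, -0.1, 0.0]
grip_width: 0.0007
finger_force: 0.0
```

Emit:
apply_moves --moves '[1,0,0,0,0,1,0,0,0,0,1,0,0,0,0,1,0,0,0,0,1,0,0,0,0]'

```text
clock: 6.52
tcp_pos: [0.5096, 0.2217, 0.0556]
tcp_rot: [0.0, 0.991, 0.133, -0.0]
ft_force: [0.0, 0.9, -0.1]
grip_width: 0.0005
finger_force: 0.0
```

Emit:
apply_moves --moves '[1,0,0,0,0,1,0,0,0,0,1,0,0,0,0,1,0,0,0,0,1,0,0,0,0]'

```text
clock: 6.93
tcp_pos: [0.5096, 0.2217, 0.0556]
tcp_rot: [-0.0, 0.991, 0.133, -0.0]
ft_force: [0.0, -0.2, 0.5]
grip_width: 0.0003
finger_force: 0.0
```

Emit:
apply_moves --moves '[1,0,0,0,0,1,0,0,0,0,1,0,0,0,0,1,0,0,0,0,1,0,0,0,0]'

```text
clock: 7.35
tcp_pos: [0.5096, 0.2217, 0.0557]
tcp_rot: [0.0, 0.991, 0.132, -0.0]
ft_force: [0.0, -0.8, -0.1]
grip_width: 0.0006
finger_force: 0.0
```

Emit:
apply_moves --moves '[1,0,0,0,0,1,0,0,0,0,1,0,0,0,0,1,0,0,0,0,1,0,0,0,0]'

```text
clock: 7.77
tcp_pos: [0.5096, 0.2217, 0.0557]
tcp_rot: [0.0, 0.991, 0.133, -0.0]
ft_force: [0.6, 0.2, -0.2]
grip_width: 0.0004
finger_force: 0.0
```

Emit:
apply_moves --moves '[1,0,0,-1,0,1,0,0,-2.2,0,1,0,0,-3.4,0,1,0,0,-4.6,0,1,0,0,-5.6,0]'

```text
clock: 8.18
tcp_pos: [0.51, 0.2218, 0.1981]
tcp_rot: [-0.0, 0.991, 0.133, 0.001]
ft_force: [0.4, 0.2, 0.5]
grip_width: 0.0003
finger_force: 0.0
```

Emit:
apply_moves --moves '[1,-0.3,1.2,0,0,1,-0.7,2.7,0,0,1,-1.1,4.3,0,0,1,-1.4,5.9,0,0,1,-1.8,7.5,0,0]'

```text
clock: 8.6
tcp_pos: [0.5154, 0.0274, 0.196]
tcp_rot: [0.0, 0.991, 0.133, 0.0]
ft_force: [1.3, -0.6, 0.6]
grip_width: 0.0003
finger_force: 0.0
```

Emit:
apply_moves --moves '[1,-0.4,1.5,0,0,1,-0.7,3,0,0,1,-1.1,4.5,0,0,1,-1.4,6,0,0,1,-1.8,7.5,0,0]'

```text
clock: 9.02
tcp_pos: [0.5211, -0.1657, 0.1959]
tcp_rot: [0.0, 0.991, 0.132, 0.0]
ft_force: [1.0, 0.2, -0.0]
grip_width: 0.0002
finger_force: 0.0
```

Emit:
apply_moves --moves '[1,-0.4,1.5,0,0,1,-0.7,3,0,0,1,-1.1,4.5,0,0,1,-1.4,6,0,0,1,-1.8,7,0,0]'

```text
clock: 9.43
tcp_pos: [0.5238, -0.3477, 0.1956]
tcp_rot: [0.0, 0.991, 0.132, 0.0]
ft_force: [0.2, 0.3, 0.4]
grip_width: 0.0007
finger_force: 0.0
```

Emit:
apply_moves --moves '[1,0,0.2,0,0,1,0,0.4,0,0,1,0,0.4,0,0,1,0,0.4,0,0,1,0,0.4,0,0]'

```text
clock: 9.85
tcp_pos: [0.5267, -0.3528, 0.1956]
tcp_rot: [-0.0, 0.991, 0.133, -0.0]
ft_force: [-0.4, 0.3, 1.1]
grip_width: 0.0003
finger_force: 0.0
```

```bash
python3 - <<'E'
from station import ctrl
import cv2,numpy as np
p=ctrl.grab_frame("wrist"); im=np.ascontiguousarray(p["image"][:,:,::-1])
s=ctrl.read_state();print(s["clock"],s["tcp_pos"])
for k in ["block_tri","block_round","buzzer_top"]:
    for d in ctrl.spot_point(k,p)[:2]: print(k,np.round(d["point"],4),round(d["score"],2))
X=p["R"]@np.array([s["tcp_pos"][0],s["tcp_pos"][1],0.05])+p["t"]
u=(int(p["fx"]*X[0]/X[2]+p["cx"]),int(p["fy"]*X[1]/X[2]+p["cy"]));print(u)
cv2.drawMarker(im,u,(0,0,255),0,14);cv2.imwrite("pics/w2.png",im)
E
```

```text
9.9 [ 0.52678259 -0.35275829  0.19574743]
block_tri [ 5.156e-01 -2.257e-01  3.000e-04] 0.72
block_tri [ 0.5241 -0.357  -0.0039] 0.7
block_round [ 0.516  -0.2274 -0.0025] 0.67
(257, 176)
```

View pics/w2.png

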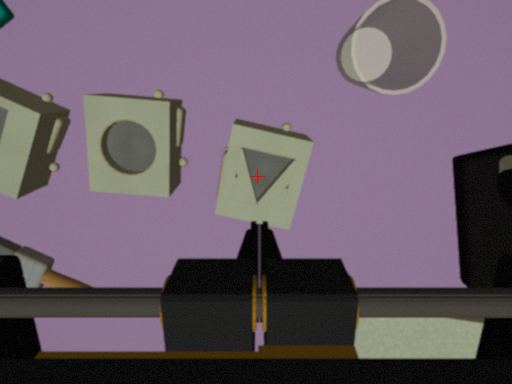

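The picture shows the triangular hollow centred near (264,175), with the marker at (257,176), about 3–4 mm off. That is close enough, so I'll descend and hold.

Emit:
apply_moves --moves '[1,0,0.1,0.5,0,1,0,0.1,1.1,0,1,0,0.1,1.7,0,1,0,0.1,2.3,0,1,0,0.1,2.8,0]'

```text
clock: 10.47
tcp_pos: [0.526, -0.3557, 0.1221]
tcp_rot: [-0.001, 0.991, 0.132, -0.001]
ft_force: [0.2, 0.6, -0.6]
grip_width: 0.0004
finger_force: 0.0
```

Emit:
apply_moves --moves '[1,0,0,0.4,0,1,0,0,0.8,0,1,0,0,1.1,0,1,0,0,1.4,0,1,0,0,1.5,0]'

```text
clock: 10.88
tcp_pos: [0.5268, -0.3562, 0.0868]
tcp_rot: [-0.001, 0.991, 0.133, -0.0]
ft_force: [-0.4, -0.3, 0.4]
grip_width: 0.0007
finger_force: 0.0
```

Emit:
apply_moves --moves '[1,0,0,0,0,1,0,0,0,0,1,0,0,0,0,1,0,0,0,0,1,0,0,0,0]'

```text
clock: 11.3
tcp_pos: [0.5275, -0.3568, 0.0889]
tcp_rot: [0.0, 0.991, 0.133, 0.0]
ft_force: [0.3, 0.1, -0.4]
grip_width: 0.0008
finger_force: 0.0
```

Emit:
apply_moves --moves '[1,0,0,0,0,1,0,0,0,0,1,0,0,0,0,1,0,0,0,0,1,0,0,0,0]'

```text
clock: 11.72
tcp_pos: [0.5271, -0.3565, 0.0882]
tcp_rot: [-0.0, 0.991, 0.133, -0.0]
ft_force: [-1.1, -0.6, -0.6]
grip_width: 0.0005
finger_force: 0.0
```

Emit:
apply_moves --moves '[1,0,0,0,0,1,0,0,0,0,1,0,0,0,0,1,0,0,0,0,1,0,0,0,0]'

```text
clock: 12.13
tcp_pos: [0.5272, -0.3566, 0.0882]
tcp_rot: [0.0, 0.991, 0.133, 0.0]
ft_force: [-0.2, 0.3, 0.4]
grip_width: 0.0
finger_force: 0.0
```

Emit:
apply_moves --moves '[1,0,0,0,0,1,0,0,0,0,1,0,0,0,0,1,0,0,0,0,1,0,0,0,0]'

```text
clock: 12.55
tcp_pos: [0.5271, -0.3565, 0.0882]
tcp_rot: [0.0, 0.991, 0.133, 0.0]
ft_force: [0.5, 0.3, -0.1]
grip_width: 0.0006
finger_force: 0.0
```

Emit:
apply_moves --moves '[1,0,0,0,0,1,0,0,0,0,1,0,0,0,0,1,0,0,0,0,1,0,0,0,0]'

```text
clock: 12.97
tcp_pos: [0.5271, -0.3565, 0.0881]
tcp_rot: [-0.0, 0.991, 0.133, -0.0]
ft_force: [-1.6, 0.5, 0.4]
grip_width: 0.0001
finger_force: 0.0
```

Emit:
apply_moves --moves '[1,0,0,0,0,1,0,0,0,0,1,0,0,0,0,1,0,0,0,0,1,0,0,0,0]'

```text
clock: 13.38
tcp_pos: [0.5271, -0.3565, 0.0881]
tcp_rot: [-0.0, 0.991, 0.133, -0.0]
ft_force: [-0.0, 0.5, 0.3]
grip_width: 0.0005
finger_force: 0.0
```

Emit:
apply_moves --moves '[1,0,0,-0.8,0,1,0,0,-2,0,1,0,0,-3.2,0,1,0,0,-4,0,1,0,0,-4.4,0]'

```text
clock: 13.8
tcp_pos: [0.5285, -0.3576, 0.2025]
tcp_rot: [0.002, 0.991, 0.132, 0.002]
ft_force: [0.0, -0.6, -0.1]
grip_width: 0.0004
finger_force: 0.0
```

Emit:
apply_moves --moves '[1,0.5,-0.7,0,0,1,1.2,-1.7,0,0,1,2,-2.8,0,0,1,2.8,-4,0,0,1,3.6,-5.1,0,0]'

```text
clock: 14.22
tcp_pos: [0.5802, -0.2082, 0.1971]
tcp_rot: [-0.0, 0.991, 0.132, -0.001]
ft_force: [0.4, -0.6, -0.3]
grip_width: 0.0006
finger_force: 0.0
```

Emit:
apply_moves --moves '[1,0.8,-1.1,0,0,1,1.6,-2.3,0,0,1,2.4,-3.4,0,0,1,3.1,-4.4,0,0,1,3.8,-5.4,0,0]'

```text
clock: 14.63
tcp_pos: [0.6365, -0.0528, 0.197]
tcp_rot: [-0.0, 0.991, 0.133, -0.001]
ft_force: [0.2, -0.0, 0.5]
grip_width: 0.0002
finger_force: 0.0
```

Emit:
apply_moves --moves '[1,0.7,-1,0,0,1,1.3,-1.8,0,0,1,1.8,-2.6,0,0,1,2.2,-3.1,0,0,1,2.4,-3.4,0,0]'

```text
clock: 15.05
tcp_pos: [0.6724, 0.0449, 0.1971]
tcp_rot: [-0.0, 0.991, 0.133, -0.001]
ft_force: [-0.7, -0.7, -0.2]
grip_width: 0.0005
finger_force: 0.0
```

Emit:
apply_moves --moves '[1,0,0,0,0,1,0,0,0,0,1,0,0,0,0,1,0,0,0,0,1,0,0,0,0]'

```text
clock: 15.47
tcp_pos: [0.6721, 0.042, 0.1983]
tcp_rot: [0.0, 0.991, 0.132, 0.0]
ft_force: [-0.1, -0.2, -0.7]
grip_width: 0.0002
finger_force: 0.0
```

```bash
python3 - <<'E'
from station import ctrl
import cv2,numpy as np
p=ctrl.grab_frame("wrist"); im=np.ascontiguousarray(p["image"][:,:,::-1])
s=ctrl.read_state();print(s["clock"],s["tcp_pos"])
for d in ctrl.spot_point("buzzer_top",p)[:2]: print(np.round(d["point"],4),round(d["score"],2))
X=p["R"]@np.array([s["tcp_pos"][0],s["tcp_pos"][1],0.022])+p["t"]
u=(int(p["fx"]*X[0]/X[2]+p["cx"]),int(p["fy"]*X[1]/X[2]+p["cy"]));print(u)
cv2.drawMarker(im,u,(0,0,255),0,14);cv2.imwrite("pics/w3.png",im)
E
```

```text
15.5167 [0.67214167 0.0421531  0.1982748 ]
[0.6709 0.0405 0.0242] 0.78
(257, 168)
```

View pics/w3.png

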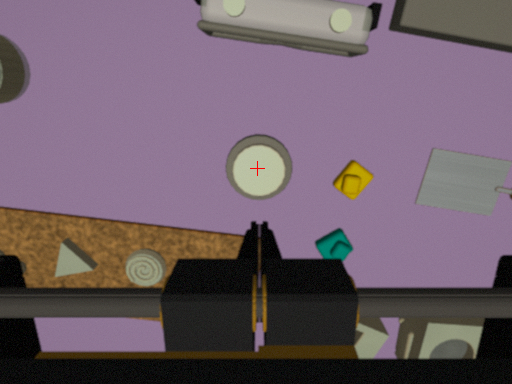

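The picture shows the white cap centred at (259,170), with the marker at (257,168), so it is aligned. I'll descend slowly onto the buzzer.

Emit:
apply_moves --moves '[1,0,0,0.5,0,1,0,0,1.2,0,1,0,0,2,0,1,0,0,2.7,0,1,0,0,3.2,0]'

```text
clock: 15.98
tcp_pos: [0.6708, 0.043, 0.115]
tcp_rot: [-0.0, 0.991, 0.132, -0.002]
ft_force: [0.1, 0.4, -0.6]
grip_width: -0.0001
finger_force: 0.0
```

Emit:
apply_moves --moves '[1,0,0,0.6,0,1,0,0,1.2,0,1,0,0,1.8,0,1,0,0,2.2,0,1,0,0,2.4,0]'

```text
clock: 16.4
tcp_pos: [0.6711, 0.0431, 0.0557]
tcp_rot: [-0.0, 0.991, 0.132, -0.001]
ft_force: [-0.4, 0.3, -0.1]
grip_width: 0.0004
finger_force: 0.0
```

Emit:
apply_moves --moves '[1,0,0,0,0,1,0,0,0,0,1,0,0,0,0,1,0,0,0,0,1,0,0,0,0]'

```text
clock: 16.82
tcp_pos: [0.673, 0.0431, 0.0594]
tcp_rot: [0.0, 0.991, 0.133, 0.001]
ft_force: [0.5, -0.0, 0.0]
grip_width: 0.0005
finger_force: 0.0
```

Emit:
apply_moves --moves '[1,0,0,0.2,0,1,0,0,0.4,0,1,0,0,0.6,0,1,0,0,0.8,0,1,0,0,1,0]'

```text
clock: 17.23
tcp_pos: [0.6719, 0.0431, 0.0322]
tcp_rot: [-0.0, 0.991, 0.133, -0.0]
ft_force: [-0.5, 0.5, 2.1]
grip_width: 0.0006
finger_force: 1.0
```

Emit:
apply_moves --moves '[1,0,0,0.05,0,1,0,0,0.1,0,1,0,0,0.15,0,1,0,0,0.2,0,1,0,0,0.2,0]'

```text
clock: 17.65
tcp_pos: [0.6721, 0.0431, 0.0284]
tcp_rot: [-0.0, 0.991, 0.133, -0.0]
ft_force: [-2.8, 0.4, 3.8]
grip_width: 0.0006
finger_force: 2.1
```

Emit:
apply_moves --moves '[1,0,0,0.05,0,1,0,0,0.1,0,1,0,0,0.14,0,1,0,0,0.14,0,1,0,0,0.14,0]'

```text
clock: 18.07
tcp_pos: [0.6725, 0.0431, 0.0271]
tcp_rot: [0.0, 0.991, 0.133, -0.0]
ft_force: [-8.5, 0.1, 14.8]
grip_width: 0.0005
finger_force: 7.0
```

The force reads 14.8 N, well over the 5 N needed, so the cap is fully down. Now I'll release it.

Emit:
apply_moves --moves '[1,0,0,0,0,1,0,0,0,0,1,0,0,-0.2,0,1,0,0,-0.5,0,1,0,0,-1,0]'

```text
clock: 18.48
tcp_pos: [0.6715, 0.0431, 0.0486]
tcp_rot: [-0.0, 0.991, 0.132, -0.001]
ft_force: [-0.4, 0.3, -0.5]
grip_width: 0.0006
finger_force: 0.0
```

Emit:
apply_moves --moves '[1,0,0,-1,0,1,0,0,-2,0,1,0,0,-3,0,1,0,0,-3.6,0,1,0,0,-4,0]'

```text
clock: 18.9
tcp_pos: [0.6736, 0.0431, 0.1529]
tcp_rot: [0.0, 0.991, 0.133, 0.002]
ft_force: [0.0, -0.0, 0.7]
grip_width: 0.0006
finger_force: 0.0
```

Emit:
apply_moves --moves '[1,0,0,0,0,1,0,0,0,0,1,0,0,0,0,1,0,0,0,0,1,0,0,0,0]'

```text
clock: 19.32
tcp_pos: [0.6713, 0.0431, 0.1476]
tcp_rot: [-0.0, 0.991, 0.132, -0.002]
ft_force: [-0.1, -0.1, 0.3]
grip_width: 0.0002
finger_force: 0.0
```

```bash
python3 - <<'E'
from station import ctrl
s=ctrl.read_state();print(s["clock"],s["tcp_pos"],s["ft_force"])
print(ctrl.close_job())
E
```

```text
19.3167 [0.67128778 0.04310607 0.14760653] [-0.1394019  -0.10639778  0.26774364]
the job is handed in; nothing more can be done
None
```

I pointed at the tooth cast and then the triangular-hollow block for over two seconds each, pressed the buzzer fully down (about 15 N) and let it go, and handed the job in at 19.3 s; no verdict was returned.

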